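# Isolate the panel saw and lay the square flush against fence and blade

### The arm

A 6-joint arm with a two-finger parallel gripper is mounted at the origin on the work surface. World frame = base frame: x ahead of the robot, y to its left, z up, the work surface at z = 0. Lengths are in m, angles in rad, forces in N, time in s.
With the tool pointing down it reaches from about 0.4 to 0.825 m from the base axis. Payload 7 kg.
Tool frame: the origin (TCP) lies midway between the tips of the shut fingers; the grasp point (between the pads) lies 19 mm behind it; z points along the fingers, y is the line along which they close (so a half turn about z gives the same grasp; the last joint's range is limited). The gripper opens to 85 mm and grips with 20 to 120 N. Pads are 22 mm wide; open, the fingers measure 114 mm over their backs; the gripper's body (76 mm by 85 mm) begins 54 mm behind the grasp point. The pads swing forward as they close: fully open they stand 13 mm farther back than shut.
Start: joints at [1.595, 0.359, 0.012, 0, -1.224, -0.288], TCP at [0.176, 0.652, 0.231] pointing down, gripper open.
Joint ranges: [-3.07, 3.07], [-1.43, 2.12], [-1.02, 1.25], [-3.03, 1.67], [-3.05, -0], [-3.03, 3.03]. Speed limits (rad/s): [2.39, 2.39, 3.01, 3.14, 3.14, 3.14].

### API

Orientations are given as a unit quaternion [x, y, z, w].
In Python, from station import bot, optics, workorder gives the robot as it stands. The module is installed in compiled form; this text tells all that it offers.
- The arm moves only by the tool move_arm, never from a script. Its argument "motion" is a list of rows, each an object of numbers: "dx", "dy", "dz": the shift along the tool's x, y, z in mm; "ax", "ay", "az": the turn, a rotation vector about the tool's x, y, z in degrees; "jaw": the closure, from 0 (fully open) to 1 (shut). A call has 1 to 12 rows; each row is the pose to reach, as a shift and turn from the pose commanded when the call began, along the tool's axes at that moment; what a row does not reach only later rows make up. A row lasts 1/10 s, in which the tool goes at most 50 mm and 8.59 degrees, less where a joint would pass 70% of its speed; a pose out of reach is approached as far as the arm can. A call with a gripper value outside its range is refused whole. The fingers move at their own pace and stop on an object; "newtons" is the grip in N (left out, the last holds). Time passes only in rows, so rows that repeat a pose let the fingers close. It gives the time, the measured TCP pose, the force, the opening and the grip force at its end, in the units of the state.
- bot.read_state(): the state, without advancing time (a new reading comes with each control period).
- optics.camera(name): name is "side" or "top" or "wrist"; returns the picture (420x560x3 uint8, blue, green, red); there is no depth.
- optics.get_calibration(name): a dict with "vfov" (degrees; the focal length in pixels is half the picture's height over the tangent of half this angle, whatever the lens; pixels are square), "cx", "cy" (the principal point, pixels), "distortion" ([k1, k2, p1, p2, k3] as OpenCV has them; the pictures are not rectified), "world_to_cam" (4x4, takes a point from world to camera coordinates). Camera axes: x right, y down, z forward; pixel columns grow to the right and rows downward; lengths in m; the calibration is good to about 2 mm. A picture is of the moment at which its call begins: read the wrist's pose just before it. get_calibration takes no time and is no camera call; for the wrist camera it gives the pose at the moment of the call.
- workorder.close_job(): hands the job in; it is judged then, once.
The state is a dict: "t": time; "joint_pos": joint angles; "qd": joint speeds; "effort": joint torques, N m; "tool_pos": TCP position; "ee_rot": TCP orientation; "force": force on the tool from outside, world axes, zero at the start; "wrist_torque": the same for the moment, N m; "width": finger opening in m; "finger_force": force on a finger pad.
Only numpy, scipy, OpenCV 4.12 (cv2) and the standard library are available. Lean on these libraries where they do the work, as an engineer would, in place of code of your own. Each camera call takes 0.05 s, during which the arm holds its last target. There are 200 camera calls.

### The job

The saw's crosscut fence is to be checked against the blade. First make the saw safe: turn the red isolator handle on the control pedestal from ON (12 o'clock) fully round to OFF (9 o'clock). Then slide the red aluminium square into the corner between the fence and the blade, so that its short leg lies flush along the front of the fence and its long leg flush along the saw blade, flat on the saw table; leave it there and the other things on the table where they are.

Things in the scene. Friction and masses are not known exactly. Their poses are not given: they have to be found in the camera images.
- saw: Fixed saw blade, 400 mm disc, 3 mm thick, upright, 70 mm out of the table beside the aluminium carriage. Origin: on the table, in the blade's left face (towards the square), under the blade's top. x along the cut, away from the robot; y square to the blade, to the carriage. Its flat reaches 115 mm either way along x. Riving knife at x 150 to 210 mm; rip fence, 55 mm high, at y -270 mm.
- fence: Fixed crosscut fence, aluminium bar 440 mm long, 50 mm high, 30 mm thick, exactly square to the blade; black flip stop (101 mm high) 375 mm along it. Origin: on the table, in the plane of its front face (towards the robot) and of the blade's left face. Its metal fills x 0 to 30 mm, y 8 to 448 mm; x points away from the robot, y along the fence, away from the blade.
- square: Loose L-shaped square of solid red aluminium, 18 mm thick, lying flat, 0.3 to 0.5 kg. Origin: outer corner, on the underside. Short leg: 130 mm along +y, filling x -32 to 0. Long leg: 160 mm along -x, filling y 0 to 32. The face x = 0 goes against the fence, y = 0 against the blade. Starts 80 to 190 mm short of the fence, 80 to 170 mm left of the blade, turned up to 20 degrees.
- square_corner (a point): Outer corner of the square, 9 mm above its underside.
- console: Fixed control pedestal: grey box 200 mm long, 170 mm wide, on a green post. Its panel slopes 0.35 rad (20 degrees) down to its front (-x of this body); panel middle 120 mm above the table. Origin: on the table under the panel's middle; x to the back (up the slope), y to the left as seen from the front. Push buttons up to 21 mm tall along the panel's lower edge.
- isolator (a joint): Angle of the red handle: 0 = ON (pointing up the slope, 12 o'clock), 1.571 = OFF (pointing to the panel's left, +y of the console, 9 o'clock). It turns about the panel's outward normal, counter-clockwise as one looks at the panel. Snap action: it resists up to the middle with about 5 N at the grip, then springs over to the other end by itself.
- isolator_pivot (a point): Pivot of the handle: on its axis, at the handle's underside, 5 mm above the panel. Axes: as the console's (x to the back, y left, z up). The axis of the handle is this z tilted 0.35 rad towards -x.
- isolator_grip (a point): Point on the handle 50 mm out from the axis, 19 mm above its underside, mid-height of the grip bar. The bar is 14 mm wide, reaches 68 mm from the axis and stands 6 to 32 mm above the handle's underside. x along the bar away from the pivot, z along the axis, out of the panel.
- tape: Yellow tape measure, 72 x 70 x 40 mm, loose, bystander in front of the fence. Origin: centre of the underside.
- push_stick: Plywood push stick about 300 mm long, 12 mm thick, loose, bystander on the right of the blade. Origin on the underside near its middle.
- spanner: Steel spanner 200 mm long, loose, bystander on the right of the blade. Origin on its underside.
- offcut: Plywood offcut 60 x 100 x 18 mm, loose, bystander behind the fence. Origin: centre of the underside.
Mind the look-alikes: they are no part of the job. Of the things like the square, leave any that is pink; of the rest the smaller one is meant.

How it is judged:
On the way, in this order (a step that is already met when the one before it is completed fails the run):
1. the isolator handle is at OFF (value of joint isolator above 1.45 rad), for 0.2 s.
2. the square lies flush against fence and blade (x of square_corner in the frame of fence between -0.003 and 0.003 m and y of square_corner in the frame of saw between -0.003 and 0.003 m and angle between the x axis of square and the x axis of saw, either way round below 0.02 rad and height (world z) of square_corner below 0.013 m and angle between square's own z axis and vertical below 0.04 rad), for 0.2 s.
At the end, for the whole second after the job is handed in: The isolator handle is at OFF (within 0.12 rad), turned before the square was set. The square lies flat and still on the table in the corner: its outer corner within 3 mm of the fence's front face and of the blade's left face, and its legs in line with them within 0.02 rad (about 1 degree) (all of step 2 and value of joint isolator above 1.45 rad and linear speed of square below 0.01 m/s); the robot touches nothing.
It fails at once if a bystander (tape measure, push stick, spanner, offcut) is moved more than 30 mm (distance of any of tape, push_stick, spanner, offcut from where it was at the start of the episode above 0.03 m).
It also fails if it takes over 64 s, if anything falls off the work surface, if the arm or the gripper's body presses on something with over 40 N, if the wrist force passes 120 N, or if a joint passes its speed limit or range.

## Working session

There is one attempt and no reset: what is moved stays moved. The work goes in short steps, Python scripts to look and compute and a tool call to move; the robot and the scene stay as the last step left them, time stands still between calls to the robot, and variables do not carry over. Pictures are saved under pics/ and viewed, at most 10 in all, crops included, and the job is handed in when it is done.

Besides the shell and the picture viewer there is one more tool, called in YAML: its name, and indented under it one key for each argument. move_arm: Moves the arm, as the interface text tells. Its arguments: {"type":"object","properties":{"motion":{"type":"array"},"newtons":{"type":"number"}},"required":["motion"]}

```bash
mkdir -p pics
cat > h.py <<'E'
import numpy as np, cv2
from scipy.spatial.transform import Rotation as R
from station import bot, optics, workorder
def cal(n):
    c=optics.get_calibration(n); f=210/np.tan(np.radians(c["vfov"])/2)
    return np.array([[f,0,c["cx"]],[0,f,c["cy"]],[0,0,1.]]),np.array(c["distortion"],float),np.array(c["world_to_cam"])
def ray(n,px,C=None):
    K,D,T=C or cal(n); p=cv2.undistortPoints(np.array(px,float).reshape(-1,1,2),K,D).reshape(-1,2)
    d=np.c_[p,np.ones(len(p))]@T[:3,:3]; return -T[:3,:3].T@T[:3,3],d
def plane(n,px,z,C=None):
    o,d=ray(n,px,C); return o+d*((z-o[2])/d[:,2:3])
def proj(n,P,C=None):
    K,D,T=C or cal(n); return cv2.projectPoints(np.array(P,float).reshape(-1,1,3),cv2.Rodrigues(T[:3,:3])[0],T[:3,3],K,D)[0].reshape(-1,2)
def tri(n1,p1,n2,p2):
    o1,d1=ray(n1,p1);o2,d2=ray(n2,p2);out=[]
    for a,b in zip(d1,d2):
        s=np.linalg.lstsq(np.c_[a,-b],o2-o1,rcond=None)[0]; x,y=o1+a*s[0],o2+b*s[1]; out.append(np.r_[(x+y)/2,np.linalg.norm(x-y)])
    return np.array(out)
E
python3 - <<'E'
from h import *
np.set_printoptions(precision=4,suppress=True)
for n in("top","side","wrist"):
    C=cal(n); im=optics.camera(n); cv2.imwrite(f"pics/{n}0.png",im); print(n,C[0][0,0],C[1],ray(n,[[280,210]],C))
s=bot.read_state(); print(s)
a,b,c=[cv2.imread(f"pics/{n}0.png") for n in("top","side","wrist")]
cv2.imwrite("pics/a.png",cv2.resize(a,(800,600)));cv2.imwrite("pics/b.png",cv2.resize(b,(800,600)))
E
```

```text
top 472.2486687700465 [0.0323 0.     0.     0.     0.    ] (array([0.3826, 0.0448, 1.4654]), array([[ 0.05  ,  0.0072, -0.9988]]))
side 415.42853805264286 [-0.0453  0.      0.      0.      0.    ] (array([ 0.1489, -0.791 ,  1.0829]), array([[ 0.208 ,  0.6373, -0.7421]]))
wrist 291.5475010090132 [-0.0335  0.      0.      0.      0.    ] (array([0.2466, 0.6322, 0.373 ]), array([[-0.2575,  0.0783, -0.9634]]))
{'t': 0.15, 'joint_pos': array([ 1.5951,  0.3592,  0.0113, -0.0002, -1.2241, -0.2881]), 'qd': array([ 0.0003, -0.0025,  0.0042,  0.0007, -0.0003,  0.0013]), 'effort': array([ -0.003 , -58.3875,  29.365 ,   6.9406,  -0.0043,  -0.    ]), 'tool_pos': array([0.1759, 0.6513, 0.2306]), 'ee_rot': array([ 0.9913, -0.1315, -0.    ,  0.0006]), 'force': array([-0.1344,  0.721 ,  0.4613]), 'wrist_torque': array([-0.0354,  0.0163,  0.0154]), 'finger_force': 0.0, 'width': 0.08526869108350182}
```

View pics/a.png

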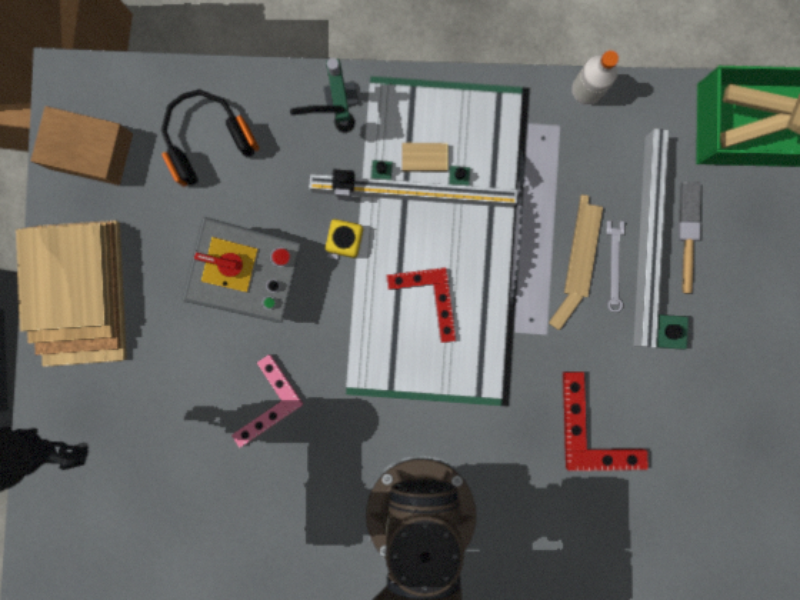

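View pics/b.png

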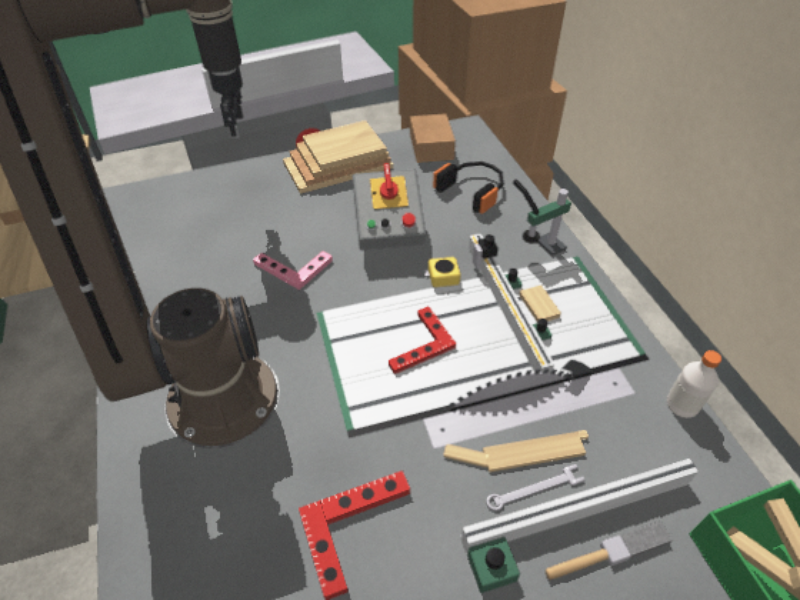

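The top view (800x600 scale) shows these candidates for the square: red on the carriage at (430,300), pink at (270,400), and a larger red one with graduations at (600,430). By the description it is the smaller red one at (430,300). The console is at (245,270) with its buttons to the right, so its front faces world -y. The handle points left (ON) and has to turn to point down in the picture.

Run:
```python
from h import *
np.set_printoptions(precision=4,suppress=True)
a,b=[cv2.imread(f"pics/{n}0.png") for n in("top","side")]
k=.7
def crop(im,x,y,w,h,W,H): return cv2.resize(im[y:y+h,x:x+w],(W,H),interpolation=cv2.INTER_CUBIC)
v=np.vstack([np.hstack([crop(a,125,150,100,75,400,300),crop(b,240,105,100,75,400,300)]),np.hstack([crop(a,250,110,140,140,400,300),crop(b,260,170,170,128,400,300)])])
cv2.imwrite("pics/c.png",v)
for n,im,rois in(("top",a,dict(con=(125,150,70,80),sq=(265,180,60,65))),("side",b,dict(con=(240,105,60,60),sq=(265,210,60,55)))):
    hsv=cv2.cvtColor(im,cv2.COLOR_BGR2HSV)
    for nm,lo,hi in(("red",(0,150,70),(8,255,255)),("yel",(18,130,80),(32,255,255))):
        m=cv2.inRange(hsv,lo,hi)
        if nm=="red": m|=cv2.inRange(hsv,(172,150,70),(180,255,255))
        for r,(x,y,w,h) in rois.items():
            q=np.zeros_like(m); q[y:y+h,x:x+w]=m[y:y+h,x:x+w]
            for c in cv2.findContours(q,0,2)[0]:
                if cv2.contourArea(c)>40: print(n,r,nm,cv2.contourArea(c),cv2.approxPolyDP(c,2.0,True).reshape(-1,2).tolist(),"rect",cv2.boxPoints(cv2.minAreaRect(c)).round(1).tolist())
```

```text
top con red 218.0 [[136, 179], [151, 184], [157, 192], [166, 191], [169, 185], [162, 177], [153, 181], [144, 178], [148, 179], [149, 183], [139, 181], [139, 177]] rect [[136.0, 177.0], [169.0, 177.0], [169.0, 192.0], [136.0, 192.0]]
top sq red 657.0 [[272, 193], [273, 201], [304, 199], [309, 238], [316, 238], [311, 188]] rect [[271.0, 192.10000610351562], [311.5, 187.10000610351562], [317.79998779296875, 237.8000030517578], [277.3999938964844, 242.8000030517578]]
top con yel 661.0 [[148, 166], [146, 177], [153, 179], [164, 176], [170, 181], [170, 188], [166, 193], [158, 194], [150, 185], [144, 184], [141, 196], [172, 203], [179, 174]] rect [[140.39999389648438, 196.60000610351562], [148.10000610351562, 165.5], [180.10000610351562, 173.5], [172.39999389648438, 204.60000610351562]]
side con red 45.0 [[286, 149], [282, 151], [284, 157], [289, 155]] rect [[282.0, 157.0], [282.0, 149.0], [289.0, 149.0], [289.0, 157.0]]
side con red 120.0 [[270, 122], [266, 134], [269, 138], [275, 138], [278, 132]] rect [[263.8999938964844, 135.6999969482422], [270.29998779296875, 121.30000305175781], [281.3999938964844, 126.19999694824219], [274.8999938964844, 140.60000610351562]]
side sq red 536.5 [[299, 215], [293, 217], [293, 220], [305, 238], [272, 252], [276, 260], [317, 242], [309, 228], [302, 228], [307, 226], [304, 221], [296, 221], [297, 218], [301, 218]] rect [[261.70001220703125, 231.1999969482422], [305.1000061035156, 211.5], [318.79998779296875, 241.8000030517578], [275.3999938964844, 261.5]]
side con yel 260.0 [[282, 124], [274, 124], [279, 129], [279, 136], [275, 140], [269, 140], [265, 136], [268, 125], [259, 126], [260, 134], [263, 134], [262, 145], [284, 143]] rect [[258.8999938964844, 125.0999984741211], [282.8999938964844, 123.19999694824219], [284.5, 143.6999969482422], [260.5, 145.60000610351562]]
```

View pics/c.png

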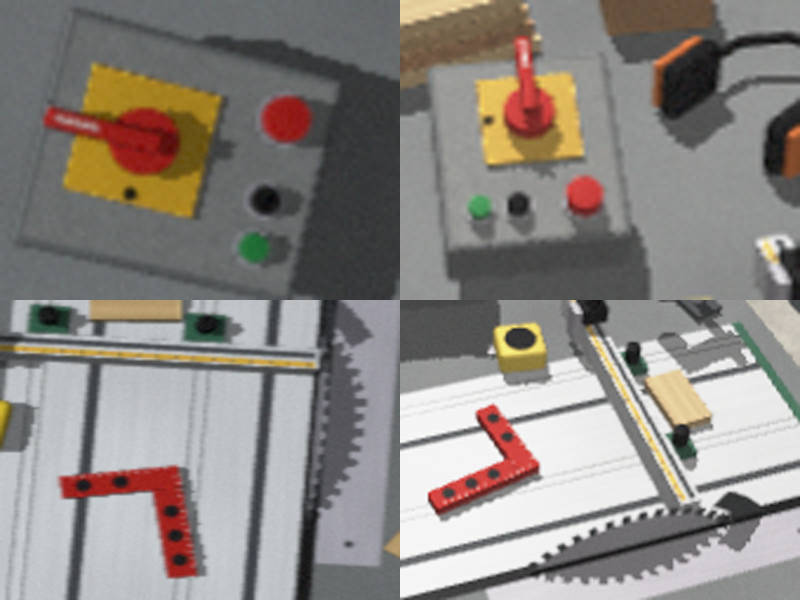

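The crop confirms the choice: the small red square has no graduations and its outer corner points up and to the right, towards fence and blade. The handle points up the slope (ON). I read the plate and panel corners off this crop, and will now triangulate them and measure the square, fence and blade.

Run:
```python
from h import *
np.set_printoptions(precision=4,suppress=True)
a,b=[cv2.imread(f"pics/{n}0.png") for n in("top","side")]
T=[(148.25,165.5),(180.5,174.25),(173.75,204.25),(140.75,197),(143.75,152.5),(209.5,171.25),(197.5,224.25),(129.25,210)]
S=[(283.75,123),(285.75,144.5),(261.75,146.5),(258.75,125.75),(291.25,120),(298.25,163.75),(251.75,166.75),(248,122.5)]
P=tri("top",T,"side",S); print("plate/panel\n",P,"\nplate mean",P[:4].mean(0),"panel mean",P[4:].mean(0))
for q in(P[:4],P[4:]):
    xa=(q[0]+q[3]-q[1]-q[2])[:3]; ya=(q[2]+q[3]-q[0]-q[1])[:3]; print("yaw x",np.degrees(np.arctan2(xa[1],xa[0])),"yaw y",np.degrees(np.arctan2(ya[1],ya[0])),"slope",np.degrees(np.arctan2(xa[2],np.hypot(*xa[:2]))),np.linalg.norm(xa)/2,np.linalg.norm(ya)/2)
# square: top-face contour on z=.018
for n,im,(x,y,w,h) in(("top",a,(265,180,60,65)),("side",b,(265,205,60,60))):
    hsv=cv2.cvtColor(im,cv2.COLOR_BGR2HSV); m=cv2.inRange(hsv,(0,130,60),(9,255,255))|cv2.inRange(hsv,(170,130,60),(180,255,255))
    q=np.zeros_like(m); q[y:y+h,x:x+w]=m[y:y+h,x:x+w]; q=cv2.morphologyEx(q,cv2.MORPH_CLOSE,np.ones((5,5)))
    c=max(cv2.findContours(q,0,1)[0],key=cv2.contourArea).reshape(-1,2).astype(float)
    W=plane(n,c,.018)[:,:2]; r=cv2.minAreaRect((W*1000).astype(np.float32)); print(n,"sq",r,"\n",cv2.boxPoints(r))
    # outer faces: hull sides
# fence front/top edge per column
g=cv2.cvtColor(a,cv2.COLOR_BGR2GRAY).astype(int)
for cx in(255,285,300,320,345): print(cx,g[128:152,cx])
print("row",[(r,g[r,350:372]) for r in(135,138,140)])
for r in (165,175,185,195): print("blade row",r,g[r,352:386])
print(plane("top",[(250,133.3),(362,142.7)],.05))
```

```text
plate/panel
 [[0.5642 0.4263 0.1457 0.002 ]
 [0.5449 0.3435 0.1116 0.0009]
 [0.4578 0.359  0.1136 0.0012]
 [0.4737 0.445  0.1422 0.0017]
 [0.6006 0.4423 0.1399 0.0004]
 [0.5629 0.2653 0.0776 0.0046]
 [0.4013 0.2945 0.0861 0.0044]
 [0.4382 0.4736 0.1458 0.0022]] 
plate mean [0.5101 0.3935 0.1283 0.0014] panel mean [0.5008 0.3689 0.1124 0.0029]
yaw x 78.23719507728772 yaw y 169.11250310284262 slope 19.969206584200215 0.09178921623683588 0.090453090425596
yaw x 78.17752988743 yaw y 169.42542306000314 slope 18.53259019342758 0.19184348529288073 0.16499299144773802
top sq ((441.1422119140625, 10.44955062866211), (156.83761596679688, 127.06673431396484), 8.483267784118652) 
 [[354.2089  61.7194]
 [372.9539 -63.9571]
 [528.0755 -40.8203]
 [509.3306  84.8562]]
side sq ((435.9016418457031, 3.9676437377929688), (162.3475341796875, 134.2506561279297), 8.930994987487793) 
 [[345.2911  57.6773]
 [366.1329 -74.9457]
 [526.5121 -49.7421]
 [505.6704  82.881 ]]
255 [ 43  71 119 150 146 142 130  79  70  77 100 107 119 171 189 195 195 194
 193 192 196 195 196 195]
285 [177 107  76 109 186 178 141 161 1
[... 744 characters left out ...]
  77,  88,  86,  89,  94, 126]))]
blade row 165 [194 195 194 192 192 188 134  59  85 112 121 129 115  91  86  86  86  86
  87  85  85  84  86  91 103 131 154 154 153 157 159 157 157 154]
blade row 175 [193 196 194 190 185 141  72  71 103 109  93  76  82  90  86  86  86  86
  87  86  93 128 156 160 160 160 157 157 159 158 158 161 159 155]
blade row 185 [194 191 194 191 165 109  53  90 109  90  71  79  85  87  88  88  88  88
  86  86  90  91  98 136 158 161 161 160 157 157 159 161 157 143]
blade row 195 [195 193 192 187 132  55  86 107 104  76  68  82  87  87  93 103 138 157
 156 157 157 159 161 159 158 159 159 161 156 159 159 157 149 130]
[[ 0.683   0.1522  0.05  ]
 [ 0.6638 -0.1869  0.05  ]]
```

```bash
cat >> h.py <<'E'
np.set_printoptions(precision=4,suppress=True)
def rel(p,M,s=None):
    s=s or bot.read_state(); R0=R.from_quat(s["ee_rot"]).as_matrix()
    print("dxyz mm",(R0.T@(np.array(p)-s["tool_pos"])*1000).round(1),"rotvec deg",np.degrees(R.from_matrix(R0.T@M).as_rotvec()).round(2),"dist",np.linalg.norm(np.array(p)-s["tool_pos"]).round(3))
t=np.radians(78.8); xc=np.array([np.cos(t),np.sin(t),0]); yc=np.array([-xc[1],xc[0],0]); zc=np.array([0,0,1.])
n_=np.cos(.35)*zc-np.sin(.35)*xc; u_=np.cos(.35)*xc+np.sin(.35)*zc; P0=np.array([.510,.3935,.1283])+.005*n_
def hand(th,r,side,h):  # tool pose: r out, 'side' toward +turn, h above handle underside
    d=np.cos(th)*u_+np.sin(th)*yc; w=-np.sin(th)*u_+np.cos(th)*yc
    return P0+r*d+side*w+h*n_, np.c_[-w,-d,-n_]
E
python3 - <<'E'
from h import *
tip=P0+.068*u_+.02*n_
for n in("top","side"): print(n,"tip",proj(n,tip),"base68",proj(n,P0+.05*u_+.032*n_),"disc",proj(n,P0+.003*n_))
F=plane("top",[(255,134.7),(345,140.7)],.05); print(F); d=F[0]-F[1]; print("fence y-dir yaw-90",np.degrees(np.arctan2(d[1],d[0]))-90)
print("fence end",plane("top",[(361.3,138),(361.3,140)],.05),"blade tip z.07",plane("top",[(376.5,165),(377,160)],.07), "slot z0",plane("top",[(358.5,165),(356,195)],0))
p,M=hand(0,.05,-.032,.060); rel(p,M); p,M=hand(0,.05,-.032,.010); print(p);
E
```

```text
top tip [[136.7536 179.1664]] base68 [[143.7356 180.6611]] disc [[161.2402 185.3415]]
side tip [[270.5238 115.531 ]] base68 [[271.1397 117.7036]] disc [[272.5797 133.6195]]
[[ 0.6792  0.137   0.05  ]
 [ 0.6685 -0.1355  0.05  ]]
fence y-dir yaw-90 -2.2493087573779604
fence end [[ 0.678  -0.1845  0.05  ]
 [ 0.6719 -0.1847  0.05  ]] blade tip z.07 [[ 0.5941 -0.228   0.07  ]
 [ 0.6091 -0.2292  0.07  ]] slot z0 [[ 0.6033 -0.1856  0.    ]
 [ 0.5091 -0.1797  0.    ]]
dxyz mm [420.  134.9  24.3] rotvec deg [20.12 -0.69 -3.88] dist 0.442
[0.5495 0.4283 0.1595]
```

move_arm:
  motion:
    - {"dx": 140,"dy": 45,"dz": 0,"ax": 7,"ay": 0,"az": -1,"jaw": 1}
    - {"dx": 140,"dy": 45,"dz": 0,"ax": 14,"ay": 0,"az": -2,"jaw": 1}
    - {"dx": 140,"dy": 45,"dz": 0,"ax": 20,"ay": -0.7,"az": -3.9,"jaw": 1}
    - {"dx": 280,"dy": 90,"dz": 10,"ax": 20.1,"ay": -0.7,"az": -3.9,"jaw": 1}
    - {"dx": 280,"dy": 90,"dz": 10,"ax": 20.1,"ay": -0.7,"az": -3.9,"jaw": 1}
    - {"dx": 280,"dy": 90,"dz": 10,"ax": 20.1,"ay": -0.7,"az": -3.9,"jaw": 1}
    - {"dx": 420,"dy": 135,"dz": 24,"ax": 20.1,"ay": -0.7,"az": -3.9,"jaw": 1}
    - {"dx": 420,"dy": 135,"dz": 24,"ax": 20.1,"ay": -0.7,"az": -3.9,"jaw": 1}
    - {"dx": 420,"dy": 135,"dz": 24,"ax": 20.1,"ay": -0.7,"az": -3.9,"jaw": 1}
    - {"dx": 420,"dy": 135,"dz": 24,"ax": 20.1,"ay": -0.7,"az": -3.9,"jaw": 1}
    - {"dx": 420,"dy": 135,"dz": 24,"ax": 20.1,"ay": -0.7,"az": -3.9,"jaw": 1}

```text
t: 1.25
tool_pos: [0.5473, 0.4104, 0.2063]
ee_rot: [0.98, -0.097, 0.017, -0.173]
force: [0.1, 0.6, -0.4]
width: 0.0001
finger_force: 0.0
```

Run:
```python
from h import *
C=cal("wrist"); im=optics.camera("wrist")
rel(*hand(0,.05,-.032,.010))
v=cv2.resize(im,(800,600))
for th in(0,):
    q=P0+.068*u_+.032*n_; r=P0+.032*n_
    for p in proj("wrist",[q,r,P0+.05*u_-.032*yc+.01*n_],C): print(p); cv2.circle(v,tuple(int(round(k*800/560)) for k in p),4,(255,0,255),1)
cv2.imwrite("pics/d.png",v)
p,M=hand(0,.05,-.032,.010)
M0=M
for th in(0,10,20,30,40,50,60,65):
    q,Mq=hand(np.radians(th),.05,-.014,.010); print(th,(M0.T@(q-p)*1000).round(1),np.degrees(R.from_matrix(M0.T@Mq).as_rotvec()).round(1))
```

```text
dxyz mm [-0.1 -0.  50.3] rotvec deg [-0.02  0.03 -0.06] dist 0.05
[254.5544 294.7005]
[356.1743 294.2955]
[281.4559 237.9897]
0 [-18.   0.  -0.] [0. 0. 0.]
10 [-26.9  -1.7  -0. ] [ -0.  -0. -10.]
20 [-35.9  -1.8  -0. ] [ -0.  -0. -20.]
30 [-44.9  -0.3  -0. ] [ -0.  -0. -30.]
40 [-53.4   2.7  -0. ] [ -0.  -0. -40.]
50 [-61.3   7.1  -0. ] [ -0.  -0. -50.]
60 [-68.3  12.9  -0. ] [ -0.   0. -60.]
65 [-71.4  16.2   0. ] [ -0.   0. -65.]
```

View pics/d.png

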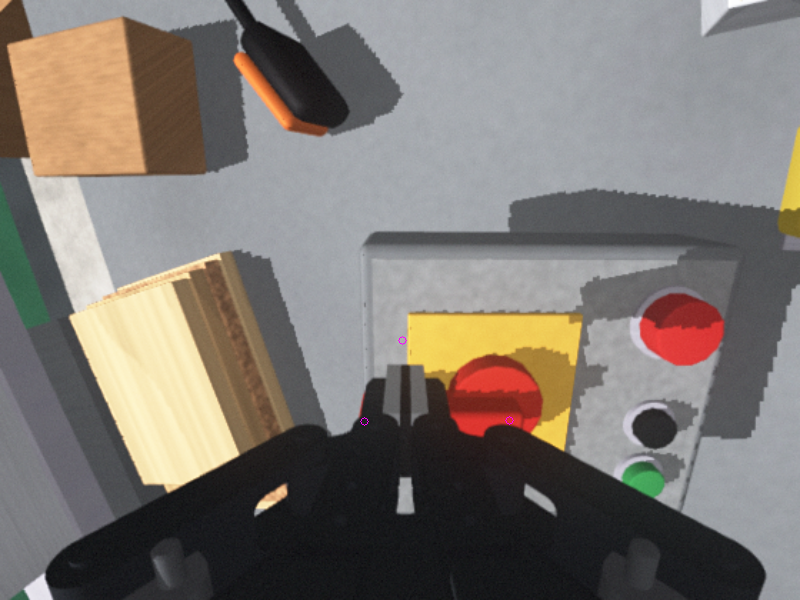

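The picture agrees with the model: the hub is at (495,405), the bar runs left behind the fingers, and the fingertips are clear on its clockwise side. Next I descend and push the handle round the arc.

move_arm:
  motion:
    - {"dz": 25,"jaw": 1}
    - {"dz": 50,"jaw": 1}
    - {"dz": 50,"dx": -10,"jaw": 1}
    - {"dz": 50,"dx": -18,"jaw": 1}
    - {"dz": 50,"dx": -25,"dy": -1.5,"az": -8,"jaw": 1}
    - {"dz": 50,"dx": -32,"dy": -2,"az": -16,"jaw": 1}
    - {"dz": 50,"dx": -39.5,"dy": -1.4,"az": -24,"jaw": 1}
    - {"dz": 50,"dx": -46.5,"dy": 0.3,"az": -32,"jaw": 1}
    - {"dz": 50,"dx": -53.4,"dy": 2.7,"az": -40,"jaw": 1}
    - {"dz": 50,"dx": -60,"dy": 6,"az": -48,"jaw": 1}
    - {"dz": 50,"dx": -65.5,"dy": 10.5,"az": -56,"jaw": 1}
    - {"dz": 50,"dx": -70,"dy": 15,"az": -63,"jaw": 1}

```text
invalid input at $.motion[0]: expected keys dx, dy, dz, ax, ay, az, jaw
```

Run:
```python
from h import *
a=optics.camera("top");b=optics.camera("side")
v=np.hstack([cv2.resize(a[140:215,125:225],(400,300),interpolation=2),cv2.resize(b[100:175,240:340],(400,300),interpolation=2)]); cv2.imwrite("pics/e.png",v)
s=bot.read_state(); print(s["force"],s["joint_pos"])
```

```text
[-1.3905  0.5442  1.1197] [ 0.822   0.2605 -0.14   -0.237  -0.8828  0.6793]
```

View pics/e.png

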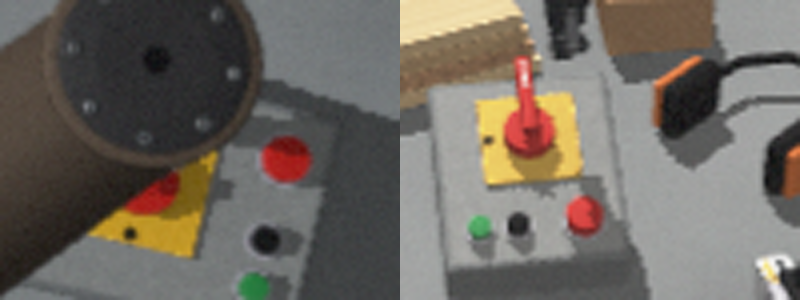

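The call was refused because every row needs all keys, so nothing moved. The side view at (525,100) still shows the handle at ON. I'll send it again in full.

move_arm:
  motion:
    - {"dx": 0,"dy": 0,"dz": 25,"ax": 0,"ay": 0,"az": 0,"jaw": 1}
    - {"dx": 0,"dy": 0,"dz": 50,"ax": 0,"ay": 0,"az": 0,"jaw": 1}
    - {"dx": -10,"dy": 0,"dz": 50,"ax": 0,"ay": 0,"az": 0,"jaw": 1}
    - {"dx": -18,"dy": 0,"dz": 50,"ax": 0,"ay": 0,"az": 0,"jaw": 1}
    - {"dx": -25,"dy": -1.5,"dz": 50,"ax": 0,"ay": 0,"az": -8,"jaw": 1}
    - {"dx": -32,"dy": -2,"dz": 50,"ax": 0,"ay": 0,"az": -16,"jaw": 1}
    - {"dx": -39.5,"dy": -1.4,"dz": 50,"ax": 0,"ay": 0,"az": -24,"jaw": 1}
    - {"dx": -46.5,"dy": 0.3,"dz": 50,"ax": 0,"ay": 0,"az": -32,"jaw": 1}
    - {"dx": -53.4,"dy": 2.7,"dz": 50,"ax": 0,"ay": 0,"az": -40,"jaw": 1}
    - {"dx": -60,"dy": 6,"dz": 50,"ax": 0,"ay": 0,"az": -48,"jaw": 1}
    - {"dx": -65.5,"dy": 10.5,"dz": 50,"ax": 0,"ay": 0,"az": -56,"jaw": 1}
    - {"dx": -70,"dy": 15,"dz": 50,"ax": 0,"ay": 0,"az": -63,"jaw": 1}

```text
t: 2.6
tool_pos: [0.4772, 0.4292, 0.1575]
ee_rot: [0.884, 0.434, 0.107, -0.14]
force: [-0.4, 0.8, -0.2]
width: 0.0001
finger_force: 0.0
```

```bash
cat >> h.py <<'E'
def down(yaw): c,s=np.cos(np.radians(yaw)),np.sin(np.radians(yaw)); return np.array([[c,s,0],[s,-c,0],[0,0,-1.]])
E
python3 - <<'E'
from h import *
b=optics.camera("side")
hsv=cv2.cvtColor(b,cv2.COLOR_BGR2HSV); m=cv2.inRange(hsv,(0,130,60),(9,255,255))|cv2.inRange(hsv,(170,130,60),(180,255,255))
m[:, :235]=0;m[:,300:]=0;m[:105]=0;m[145:]=0
ys,xs=np.nonzero(m);print("red bbox",xs.min(),xs.max(),ys.min(),ys.max())
for th in(0,1.571): print(th,proj("side",P0+.068*(np.cos(th)*u_+np.sin(th)*yc)+.02*n_))
rel(hand(np.radians(63),.05,-.02,.10)[0],hand(np.radians(63),.05,0,0)[1])
rel([.45,-.05,.25],down(8.5)); print(bot.read_state()["joint_pos"])
E
```

```text
red bbox 254 278 127 138
0 [[270.5238 115.531 ]]
1.571 [[254.0935 132.6786]]
dxyz mm [  6.1   1.7 -87.5] rotvec deg [-0.08 -0.15  0.82] dist 0.088
dxyz mm [-341.2  242.4 -251.2] rotvec deg [-15.47 -13.8   43.65] dist 0.488
[ 0.941   0.228  -0.3187 -0.2242 -0.7141  1.695 ]
```

The handle is at OFF: the red tip in the side view is at column 254, as predicted for 90°. Now I retract and hover over the square.

move_arm:
  motion:
    - {"dx": 2,"dy": 0,"dz": -45,"ax": 0,"ay": 0,"az": 0,"jaw": 1}
    - {"dx": 4,"dy": 0,"dz": -90,"ax": 0,"ay": 0,"az": 0,"jaw": 1}
    - {"dx": -341,"dy": 242,"dz": -251,"ax": -15.5,"ay": -13.8,"az": 43.6,"jaw": 0.4}
    - {"dx": -341,"dy": 242,"dz": -251,"ax": -15.5,"ay": -13.8,"az": 43.6,"jaw": 0}
    - {"dx": -341,"dy": 242,"dz": -251,"ax": -15.5,"ay": -13.8,"az": 43.6,"jaw": 0}
    - {"dx": -341,"dy": 242,"dz": -251,"ax": -15.5,"ay": -13.8,"az": 43.6,"jaw": 0}
    - {"dx": -341,"dy": 242,"dz": -251,"ax": -15.5,"ay": -13.8,"az": 43.6,"jaw": 0}
    - {"dx": -341,"dy": 242,"dz": -251,"ax": -15.5,"ay": -13.8,"az": 43.6,"jaw": 0}
    - {"dx": -341,"dy": 242,"dz": -251,"ax": -15.5,"ay": -13.8,"az": 43.6,"jaw": 0}
    - {"dx": -341,"dy": 242,"dz": -251,"ax": -15.5,"ay": -13.8,"az": 43.6,"jaw": 0}
    - {"dx": -341,"dy": 242,"dz": -251,"ax": -15.5,"ay": -13.8,"az": 43.6,"jaw": 0}
    - {"dx": -341,"dy": 242,"dz": -251,"ax": -15.5,"ay": -13.8,"az": 43.6,"jaw": 0}

```text
t: 3.85
tool_pos: [0.4448, -0.0532, 0.2503]
ee_rot: [0.998, 0.065, -0.001, 0.001]
force: [0.5, 0.8, 0.4]
width: 0.085
finger_force: 0.0
```

Run:
```python
from h import *
import pickle
s=bot.read_state(); C=cal("wrist"); im=optics.camera("wrist"); pickle.dump((C,im),open("w1.pkl","wb"))
print(s["tool_pos"],s["joint_pos"]); rel([.45,-.05,.25],down(8.5),s)
v=cv2.resize(im,(800,600)); cv2.imwrite("pics/f.png",v)
hsv=cv2.cvtColor(im,cv2.COLOR_BGR2HSV); m=cv2.inRange(hsv,(0,130,60),(9,255,255))|cv2.inRange(hsv,(170,130,60),(180,255,255))
m=cv2.morphologyEx(m,cv2.MORPH_CLOSE,np.ones((5,5)))
for c in cv2.findContours(m,0,1)[0]:
    if cv2.contourArea(c)>300: print(cv2.contourArea(c)); p=cv2.approxPolyDP(c,5,True).reshape(-1,2); print(np.c_[p,plane("wrist",p,.018,C)])
```

```text
[ 0.4448 -0.0532  0.2503] [ 0.3241 -0.0382 -0.4289  0.0008 -1.1828  1.3756]
dxyz mm [ 5.5 -2.5  0.3] rotvec deg [ 0.07  0.14 -1.1 ] dist 0.006
727.5
[[428.     402.       0.1049  -0.3495   0.018 ]
 [470.     405.       0.1049  -0.4267   0.018 ]
 [457.     383.       0.1512  -0.3868   0.018 ]
 [439.     379.       0.1566  -0.3531   0.018 ]]
632.5
[[429.     291.       0.3175  -0.2877   0.018 ]
 [426.     306.       0.2919  -0.2905   0.018 ]
 [450.     313.       0.2841  -0.3312   0.018 ]
 [454.     323.       0.2672  -0.3431   0.018 ]
 [461.     300.       0.3082  -0.341    0.018 ]]
4640.0
[[178.     123.       0.5066   0.085    0.018 ]
 [180.     148.       0.4766   0.0815   0.018 ]
 [257.     147.       0.4901  -0.0147   0.018 ]
 [262.     240.       0.3665  -0.0346   0.018 ]
 [283.     239.       0.3717  -0.0631   0.018 ]
 [280.     121.       0.5248  -0.0394   0.018 ]]
```

View pics/f.png

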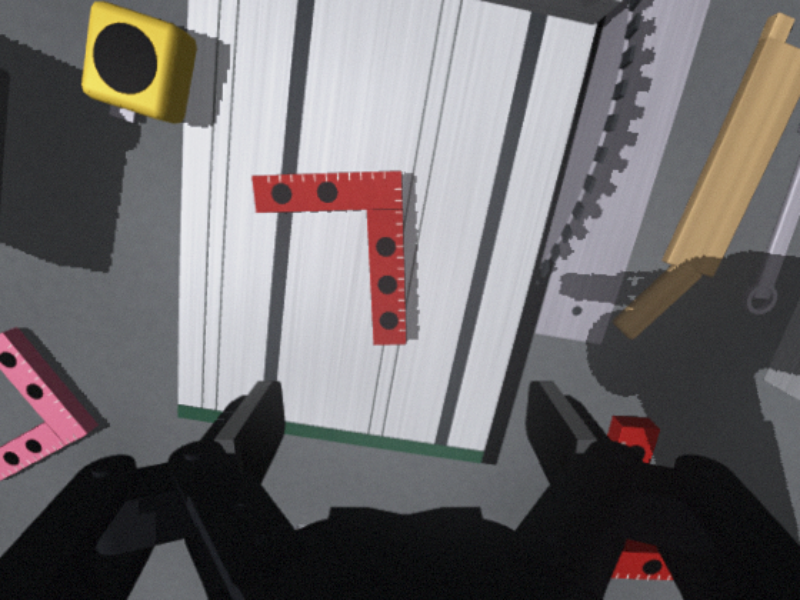

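The wrist view shows the square with its corner at (400,172). It also shows carriage grooves parallel to the blade, the blade at (600,30)–(545,260), and the gripper open. I'll get the blade's direction from the groove lines and work out the grasp.

Run:
```python
from h import *
import pickle
C,im=pickle.load(open("w1.pkl","rb"))
g=cv2.cvtColor(im,cv2.COLOR_BGR2GRAY)
def fit(n,C,g,rows,c0,c1,z=0,thr=110):  # dark band centre per row between two guide columns
    pts=[]
    for r in rows:
        f=(r-rows[0])/(rows[-1]-rows[0]); c=int(c0+(c1-c0)*f); w=g[r,c-8:c+9].astype(float); w=np.clip(thr-w,0,None)
        if w.sum()>50: pts.append((c-8+(w*np.arange(17)).sum()/w.sum(),r))
    P=plane(n,pts,z,C); l=cv2.fitLine(P[:,:2].astype(np.float32),cv2.DIST_HUBER,0,.001,.001).ravel(); l=l*np.sign(l[0]) if 0 else l
    if l[0]<0:l[:2]*=-1
    yw=np.degrees(np.arctan2(l[1],l[0])); print(n,"yaw",yw,"y at x=.6",l[3]+(.6-l[2])*l[1]/l[0],"n",len(pts))
fit("wrist",C,g,list(range(15,105,3)),216,206)
fit("wrist",C,g,list(range(20,300,4)),376,310)
a=cv2.imread("pics/top0.png");ga=cv2.cvtColor(a,cv2.COLOR_BGR2GRAY);Ct=cal("top")
fit("top",Ct,ga,list(range(150,182,2)),344,342)
fit("top",Ct,ga,list(range(150,270,2)),344,338)
fit("top",Ct,ga,list(range(145,185,2)),281,279)
# blade face bottom / top in wrist picture
for r in(40,70,100,130): print(r,g[r,375:460:1].tolist())
c=down(8.7); corner=np.array([.527,-.041,0]); q=corner+c[:,0]*-.065-c[:,1]*.016
rel(np.r_[q[:2],.085],c); rel(np.r_[q[:2],.006],c)
```

```text
wrist yaw -2.527687 y at x=.6 0.056942947 n 30
wrist yaw -2.5328183 y at x=.6 -0.13379306 n 70
top yaw -2.6144352 y at x=.6 -0.13453819 n 16
top yaw -2.6124392 y at x=.6 -0.13459422 n 60
top yaw -2.6254027 y at x=.6 0.05572435 n 20
40 [70, 137, 202, 213, 210, 204, 203, 206, 206, 208, 212, 206, 203, 201, 202, 208, 202, 206, 203, 203, 204, 202, 200, 198, 206, 206, 206, 202, 198, 205, 206, 200, 204, 206, 201, 198, 147, 65, 26, 24, 27, 59, 109, 121, 115, 116, 113, 109, 111, 112, 111, 115, 113, 116, 118, 116, 115, 118, 115, 111, 77, 46, 42, 44, 45, 50, 59, 64, 64, 75, 80, 82, 81, 79, 74, 78, 81, 76, 74, 79, 72, 74, 83, 150, 168]
70 [207, 206, 209, 211, 207, 201, 202, 205, 209, 206, 206, 208, 204, 202, 203, 201, 209, 208, 208, 207, 201, 207, 205, 200, 203, 201, 203, 200, 194, 76, 26, 27, 30, 49, 115, 119, 120, 120, 110, 117, 121, 115, 117, 120, 122, 118, 119, 121, 119, 120, 122, 120, 118, 137, 144, 123, 76, 67, 80, 83, 80, 79, 78, 81, 84, 81, 78, 81, 79, 118, 153, 163, 164, 166, 163, 166, 162, 163, 161, 159, 158, 157, 161, 159, 157]
100 [202, 201, 204, 209, 206, 206, 201, 203, 205, 206, 20
[... 187 characters left out ...]
7, 84, 83, 82, 82, 82, 76, 79, 86, 81, 84, 79, 82, 84, 84, 84, 81, 78, 78, 80, 87, 148, 157, 160, 162, 161, 159, 163, 162, 165, 161, 166, 161, 160, 164, 163]
130 [201, 200, 203, 203, 207, 203, 197, 194, 199, 203, 203, 203, 198, 126, 58, 42, 41, 51, 110, 124, 119, 119, 122, 119, 117, 117, 122, 118, 120, 121, 123, 121, 112, 84, 57, 57, 54, 61, 68, 67, 70, 82, 85, 90, 87, 87, 82, 82, 79, 86, 89, 88, 86, 82, 84, 88, 100, 158, 163, 166, 169, 167, 164, 163, 168, 165, 164, 165, 170, 166, 161, 161, 158, 163, 165, 163, 166, 167, 163, 164, 168, 152, 120, 107, 111]
dxyz mm [ 17.3 -14.5 165.1] rotvec deg [ 0.05  0.13 -1.27] dist 0.167
dxyz mm [ 17.5 -14.6 244.1] rotvec deg [ 0.05  0.13 -1.27] dist 0.245
```

move_arm:
  newtons: 40
  motion:
    - {"dx": 9,"dy": -7,"dz": 50,"ax": 0,"ay": 0,"az": -0.6,"jaw": 0}
    - {"dx": 17.5,"dy": -14.6,"dz": 100,"ax": 0,"ay": 0.1,"az": -1.3,"jaw": 0}
    - {"dx": 17.5,"dy": -14.6,"dz": 150,"ax": 0,"ay": 0.1,"az": -1.3,"jaw": 0}
    - {"dx": 17.5,"dy": -14.6,"dz": 200,"ax": 0,"ay": 0.1,"az": -1.3,"jaw": 0}
    - {"dx": 17.5,"dy": -14.6,"dz": 230,"ax": 0,"ay": 0.1,"az": -1.3,"jaw": 0}
    - {"dx": 17.5,"dy": -14.6,"dz": 246,"ax": 0,"ay": 0.1,"az": -1.3,"jaw": 0}
    - {"dx": 17.5,"dy": -14.6,"dz": 246,"ax": 0,"ay": 0.1,"az": -1.3,"jaw": 1}
    - {"dx": 17.5,"dy": -14.6,"dz": 246,"ax": 0,"ay": 0.1,"az": -1.3,"jaw": 1}
    - {"dx": 17.5,"dy": -14.6,"dz": 246,"ax": 0,"ay": 0.1,"az": -1.3,"jaw": 1}
    - {"dx": 17.5,"dy": -14.6,"dz": 246,"ax": 0,"ay": 0.1,"az": -1.3,"jaw": 1}
    - {"dx": 17.5,"dy": -14.6,"dz": 246,"ax": 0,"ay": 0.1,"az": -1.3,"jaw": 1}

```text
t: 5.0
tool_pos: [0.4613, -0.0321, 0.0042]
ee_rot: [0.997, 0.079, 0.0, 0.0]
force: [-1.3, 2.4, 6.7]
width: 0.0311
finger_force: 39.5
```

Run:
```python
from h import *
import pickle
C,im=pickle.load(open("w1.pkl","rb"))
print("blade bottom",plane("wrist",[(416.7,40),(408.5,70),(400.8,100),(392.8,130)],0,C))
s=bot.read_state(); print(s["width"],s["finger_force"],s["force"],s["tool_pos"],s["ee_rot"])
M=R.from_quat(s["ee_rot"]).as_matrix(); print("yaw",np.degrees(np.arctan2(M[1,0],M[0,0])))
D=down(-2.55); tgt=np.array([.6654,-.190,0]); pre=tgt-.030*D[:,0]-.035*D[:,1]
# tool in square frame at grasp: (-65, 16)
q=pre+D[:,0]*-.065-D[:,1]*.016; print(q); rel(np.r_[q[:2],s["tool_pos"][2]+.004],D,s)
```

```text
blade bottom [[ 0.6408 -0.1912  0.    ]
 [ 0.6066 -0.1892  0.    ]
 [ 0.571  -0.1879  0.    ]
 [ 0.5336 -0.1861  0.    ]]
0.031127502489458652 39.48624908924103 [-1.2652  2.4071  6.6955] [ 0.4613 -0.0321  0.0042] [0.9968 0.0793 0.0001 0.0001]
yaw 9.09931346516923
[ 0.5728 -0.1348  0.    ]
dxyz mm [ 93.8 119.1  -4. ] rotvec deg [ 0.01 -0.01 11.65] dist 0.152
```

The grasp is good (width 31 mm, 39.5 N). Now I lift slightly, rotate -11.6° and carry the square to about 30 mm short of the fence and 35 mm from the blade, then set it down.

move_arm:
  motion:
    - {"dx": 0,"dy": 0,"dz": -7,"ax": 0,"ay": 0,"az": 0,"jaw": 1}
    - {"dx": 20,"dy": 25,"dz": -7,"ax": 0,"ay": 0,"az": 4,"jaw": 1}
    - {"dx": 45,"dy": 57,"dz": -7,"ax": 0,"ay": 0,"az": 8,"jaw": 1}
    - {"dx": 70,"dy": 89,"dz": -7,"ax": 0,"ay": 0,"az": 11.6,"jaw": 1}
    - {"dx": 86,"dy": 110,"dz": -7,"ax": 0,"ay": 0,"az": 11.6,"jaw": 1}
    - {"dx": 94,"dy": 119,"dz": -7,"ax": 0,"ay": 0,"az": 11.6,"jaw": 1}
    - {"dx": 94,"dy": 119,"dz": -7,"ax": 0,"ay": 0,"az": 11.6,"jaw": 1}
    - {"dx": 94,"dy": 119,"dz": -3,"ax": 0,"ay": 0,"az": 11.6,"jaw": 1}
    - {"dx": 94,"dy": 119,"dz": 0,"ax": 0,"ay": 0,"az": 11.6,"jaw": 1}
    - {"dx": 94,"dy": 119,"dz": 0,"ax": 0,"ay": 0,"az": 11.6,"jaw": 1}

```text
t: 6.0
tool_pos: [0.5707, -0.1348, 0.0043]
ee_rot: [1.0, -0.021, -0.002, 0.001]
force: [-6.4, -1.9, 14.5]
width: 0.0306
finger_force: 47.6
```

```bash
cat >> h.py <<'E'
def sq(n,roi=None,show=False):
    C=cal(n); im=optics.camera(n); hsv=cv2.cvtColor(im,cv2.COLOR_BGR2HSV); m=cv2.inRange(hsv,(0,120,50),(9,255,255))|cv2.inRange(hsv,(170,120,50),(180,255,255))
    m=cv2.morphologyEx(m,cv2.MORPH_CLOSE,np.ones((5,5)))
    if roi: x,y,w,h=roi; q=np.zeros_like(m); q[y:y+h,x:x+w]=m[y:y+h,x:x+w]; m=q
    c=max(cv2.findContours(m,0,1)[0],key=cv2.contourArea); p=cv2.approxPolyDP(c,4,True).reshape(-1,2); print(n,cv2.contourArea(c)); print(np.c_[p,plane(n,p,.018,C)[:,:2]]); return im
E
python3 - <<'E'
from h import *
s=bot.read_state(); print(s["force"],s["tool_pos"],s["finger_force"])
im=sq("wrist",(120,40,320,240)); cv2.imwrite("pics/g.png",cv2.resize(im,(800,600)))
E
```

```text
[-6.3576 -1.8578 14.453 ] [ 0.5707 -0.1348  0.0043] 47.56456911563873
wrist 17391.0
[[120.     148.       0.6389  -0.0668]
 [120.     218.       0.6073  -0.0603]
 [249.     219.       0.6042  -0.1205]
 [253.     279.       0.5731  -0.1201]
 [266.     279.       0.5728  -0.1266]
 [277.     268.       0.5786  -0.1323]
 [314.     279.       0.5718  -0.1503]
 [319.     151.       0.6338  -0.1531]]
```

View pics/g.png

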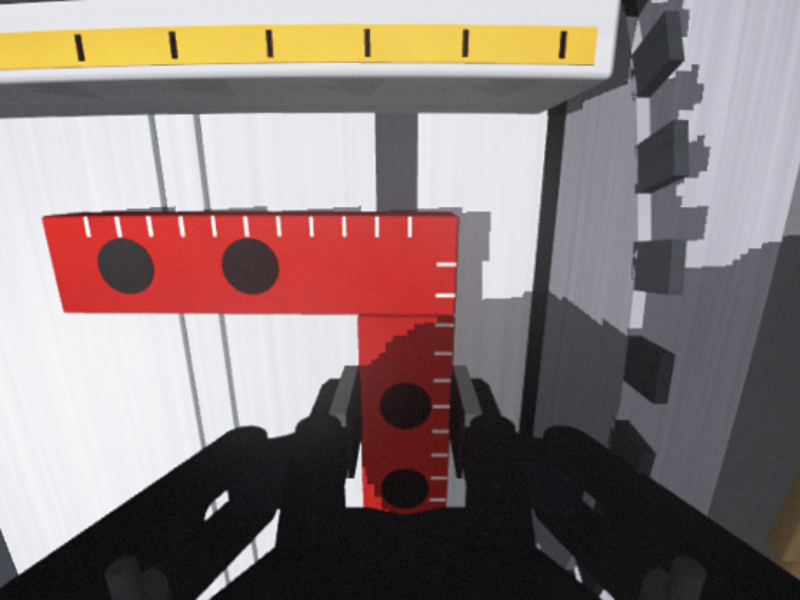

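The square is set down aligned, with its corner at (455,213). The fence face is about 33 mm ahead and the blade about 38 mm to the right. Next I release with a narrow opening, lift, shut the fingers and drop them inside the L to push it home.

move_arm:
  motion:
    - {"dx": 0,"dy": 0,"dz": -1,"ax": 0,"ay": 0,"az": 0,"jaw": 0.48}
    - {"dx": 0,"dy": 0,"dz": -1,"ax": 0,"ay": 0,"az": 0,"jaw": 0.48}
    - {"dx": 0,"dy": 0,"dz": -1,"ax": 0,"ay": 0,"az": 0,"jaw": 0.48}
    - {"dx": 0,"dy": 0,"dz": -20,"ax": 0,"ay": 0,"az": 0,"jaw": 0.48}
    - {"dx": 0,"dy": 0,"dz": -50,"ax": 0,"ay": 0,"az": 0,"jaw": 0.48}
    - {"dx": 13.5,"dy": -39,"dz": -50,"ax": 0,"ay": 0,"az": 0,"jaw": 1}
    - {"dx": 13.5,"dy": -39,"dz": -50,"ax": 0,"ay": 0,"az": 0,"jaw": 1}
    - {"dx": 13.5,"dy": -39,"dz": -50,"ax": 0,"ay": 0,"az": 0,"jaw": 1}
    - {"dx": 13.5,"dy": -39,"dz": -50,"ax": 0,"ay": 0,"az": 0,"jaw": 1}
    - {"dx": 13.5,"dy": -39,"dz": -50,"ax": 0,"ay": 0,"az": 0,"jaw": 1}

```text
t: 7.05
tool_pos: [0.5863, -0.0971, 0.052]
ee_rot: [1.0, -0.022, -0.002, 0.001]
force: [0.2, 0.2, -0.4]
width: -0.0002
finger_force: 0.0
```

Run:
```python
from h import *
s=bot.read_state(); print(s["force"],s["tool_pos"],s["width"])
C=cal("wrist"); im=sq("wrist",(60,40,380,300)); cv2.imwrite("pics/h.png",cv2.resize(im,(800,600)))
for y in(-.188,-.191,-.195,-.2): print(y,proj("wrist",[[.6,y,.07],[.6,y,.0]],C)*800/560)
M=R.from_quat(s["ee_rot"]).as_matrix(); print("yaw",np.degrees(np.arctan2(M[1,0],M[0,0])))
```

```text
[ 0.168   0.151  -0.4034] [ 0.5863 -0.0971  0.052 ] -0.0002068993906106235
wrist 14359.5
[[160.     169.       0.639   -0.025 ]
 [166.     216.       0.6093  -0.024 ]
 [315.     217.       0.6045  -0.1184]
 [315.     292.       0.5503  -0.1179]
 [326.     303.       0.5411  -0.1255]
 [360.     297.       0.5448  -0.1492]
 [372.     169.       0.6334  -0.1533]]
-0.188 [[676.9085 360.7241]
 [588.1561 301.9045]]
-0.191 [[685.7535 360.3041]
 [594.2233 301.6508]]
-0.195 [[697.5085 359.7422]
 [602.3023 301.313 ]]
-0.2 [[712.1373 359.0371]
 [612.3833 300.8914]]
yaw -2.506308074828017
```

View pics/h.png

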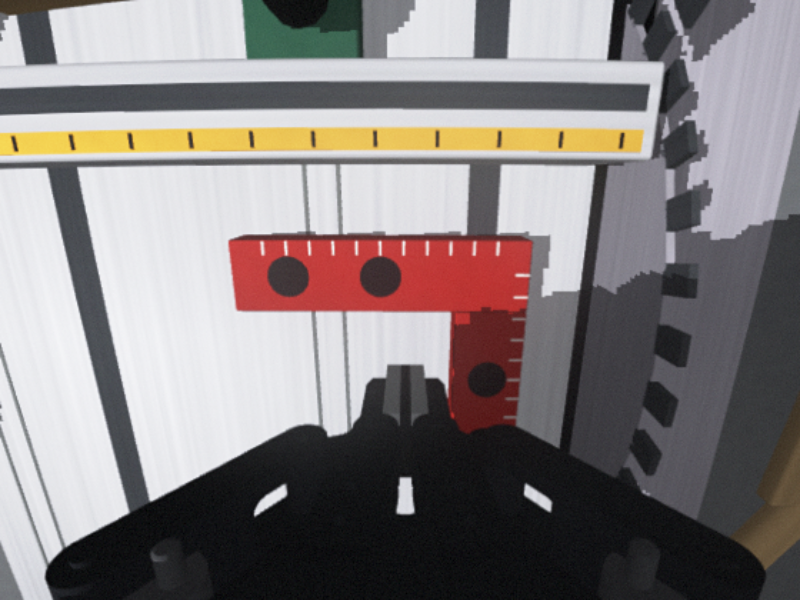

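The fingers are shut and hover inside the L, with its inner corner at (450,312) and the fingertips at (405,400). The blade teeth at (680,350) agree with a blade face at y≈-0.19. Now I descend, nudge towards the blade, then push towards the fence.

move_arm:
  motion:
    - {"dx": 0,"dy": 0,"dz": 30,"ax": 0,"ay": 0,"az": 0,"jaw": 1}
    - {"dx": 0,"dy": 0,"dz": 47,"ax": 0,"ay": 0,"az": 0,"jaw": 1}
    - {"dx": 0,"dy": 5,"dz": 47,"ax": 0,"ay": 0,"az": 0,"jaw": 1}
    - {"dx": 0,"dy": 9,"dz": 47,"ax": 0,"ay": 0,"az": 0,"jaw": 1}
    - {"dx": 0,"dy": 12,"dz": 47,"ax": 0,"ay": 0,"az": 0,"jaw": 1}
    - {"dx": 5,"dy": 12,"dz": 47,"ax": 0,"ay": 0,"az": 0,"jaw": 1}
    - {"dx": 10,"dy": 12,"dz": 47,"ax": 0,"ay": 0,"az": 0,"jaw": 1}
    - {"dx": 16,"dy": 12,"dz": 47,"ax": 0,"ay": 0,"az": 0,"jaw": 1}
    - {"dx": 22,"dy": 12,"dz": 47,"ax": 0,"ay": 0,"az": 0,"jaw": 1}
    - {"dx": 28,"dy": 12,"dz": 47,"ax": 0,"ay": 0,"az": 0,"jaw": 1}
    - {"dx": 33,"dy": 12,"dz": 47,"ax": 0,"ay": 0,"az": 0,"jaw": 1}
    - {"dx": 36,"dy": 12,"dz": 47,"ax": 0,"ay": 0,"az": 0,"jaw": 1}

```text
t: 8.3
tool_pos: [0.6228, -0.1105, 0.005]
ee_rot: [1.0, -0.022, -0.002, 0.001]
force: [-3.6, 0.2, 2.0]
width: 0.0004
finger_force: 1.7
```

Run:
```python
from h import *
s=bot.read_state(); print(s["force"],s["tool_pos"],s["wrist_torque"])
sq("wrist",(60,20,400,320)); sq("top",(280,120,85,120))
```

```text
[-3.5958  0.1646  2.0267] [ 0.6228 -0.1105  0.005 ] [-0.0073  1.2564 -0.0159]
wrist 12411.5
[[107.     215.       0.661   -0.0297]
 [115.     259.       0.6384  -0.0286]
 [308.     261.       0.6335  -0.1233]
 [322.     301.       0.6106  -0.13  ]
 [337.     305.       0.6079  -0.1378]
 [342.     298.       0.6119  -0.1403]
 [358.     297.       0.6121  -0.1484]
 [371.     302.       0.6088  -0.1553]
 [381.     215.       0.6554  -0.1577]
 [251.     215.       0.6581  -0.0973]
 [262.     235.       0.648   -0.1017]
 [248.     249.       0.6411  -0.0945]
 [236.     248.       0.6418  -0.0888]
 [225.     236.       0.6482  -0.0841]
 [225.     225.       0.6537  -0.0847]
 [234.     215.       0.6584  -0.0894]
 [167.     215.       0.6598  -0.0581]
 [178.     235.       0.6497  -0.0618]
 [166.     248.       0.6433  -0.055 ]
 [153.     247.       0.644   -0.0487]
 [142.     237.       0.6494  -0.0443]
 [140.     224.       0.6559  -0.0446]
 [147.     215.       0.6602  -0.0487]]
top 290.5
[[349.     162.       0.6091  -0.1533]
 [340.     163.       0.6052  -0.1256]
 [339.     195.       0.5062  -0.1247]
 [347.     194.       0.5099  -0.1492]]
```

move_arm:
  motion:
    - {"dx": 1,"dy": 0,"dz": 0,"ax": 0,"ay": 0,"az": 0,"jaw": 1}
    - {"dx": 2,"dy": 0,"dz": 0,"ax": 0,"ay": 0,"az": 0,"jaw": 1}
    - {"dx": 3,"dy": 0,"dz": 0,"ax": 0,"ay": 0,"az": 0,"jaw": 1}

```text
t: 8.7
tool_pos: [0.6247, -0.1107, 0.005]
ee_rot: [1.0, -0.022, -0.002, 0.001]
force: [-6.3, 0.8, 3.4]
width: -0.0001
finger_force: 3.5
```

move_arm:
  motion:
    - {"dx": 1,"dy": 0,"dz": 0,"ax": 0,"ay": 0,"az": 0,"jaw": 1}
    - {"dx": 2,"dy": 0,"dz": 0,"ax": 0,"ay": 0,"az": 0,"jaw": 1}
    - {"dx": 2,"dy": 0,"dz": 0,"ax": 0,"ay": 0,"az": 0,"jaw": 1}

```text
t: 9.0
tool_pos: [0.6247, -0.1108, 0.0048]
ee_rot: [1.0, -0.022, -0.004, 0.001]
force: [-10.3, 1.5, 6.9]
width: -0.0001
finger_force: 4.8
```

The fence contact is found: position stalled at x=0.6247 with 10 N. I ease off the x push a little and slide along the fence towards the blade.

move_arm:
  motion:
    - {"dx": -2,"dy": 3,"dz": 0,"ax": 0,"ay": 0,"az": 0,"jaw": 1}
    - {"dx": -2,"dy": 7,"dz": 0,"ax": 0,"ay": 0,"az": 0,"jaw": 1}
    - {"dx": -2,"dy": 11,"dz": 0,"ax": 0,"ay": 0,"az": 0,"jaw": 1}
    - {"dx": -2,"dy": 15,"dz": 0,"ax": 0,"ay": 0,"az": 0,"jaw": 1}
    - {"dx": -2,"dy": 19,"dz": 0,"ax": 0,"ay": 0,"az": 0,"jaw": 1}
    - {"dx": -2,"dy": 23,"dz": 0,"ax": 0,"ay": 0,"az": 0,"jaw": 1}
    - {"dx": -2,"dy": 26,"dz": 0,"ax": 0,"ay": 0,"az": 0,"jaw": 1}
    - {"dx": -2,"dy": 28,"dz": 0,"ax": 0,"ay": 0,"az": 0,"jaw": 1}
    - {"dx": -2,"dy": 30,"dz": 0,"ax": 0,"ay": 0,"az": 0,"jaw": 1}

```text
t: 9.9
tool_pos: [0.6234, -0.1401, 0.0049]
ee_rot: [1.0, -0.022, -0.002, 0.0]
force: [-3.5, 5.3, 1.7]
width: -0.0001
finger_force: 3.4
```

move_arm:
  motion:
    - {"dx": 0,"dy": 1,"dz": 0,"ax": 0,"ay": 0,"az": 0,"jaw": 1}
    - {"dx": 0,"dy": 2,"dz": 0,"ax": 0,"ay": 0,"az": 0,"jaw": 1}
    - {"dx": 0,"dy": 2,"dz": 0,"ax": 0,"ay": 0,"az": 0,"jaw": 1}

```text
t: 10.2
tool_pos: [0.6233, -0.1422, 0.0049]
ee_rot: [1.0, -0.022, -0.002, 0.0]
force: [-4.6, 4.1, 1.0]
width: 0.0
finger_force: 3.2
```

move_arm:
  motion:
    - {"dx": 0,"dy": 1,"dz": 0,"ax": 0,"ay": 0,"az": 0,"jaw": 1}
    - {"dx": 0,"dy": 2,"dz": 0,"ax": 0,"ay": 0,"az": 0,"jaw": 1}
    - {"dx": 0,"dy": 2,"dz": 0,"ax": 0,"ay": 0,"az": 0,"jaw": 1}

```text
t: 10.5
tool_pos: [0.6232, -0.1438, 0.0049]
ee_rot: [1.0, -0.022, -0.002, 0.0]
force: [-4.3, 6.7, 1.5]
width: -0.0003
finger_force: 5.5
```

move_arm:
  motion:
    - {"dx": 0,"dy": 1,"dz": 0,"ax": 0,"ay": 0,"az": 0,"jaw": 1}
    - {"dx": 0,"dy": 2,"dz": 0,"ax": 0,"ay": 0,"az": 0,"jaw": 1}
    - {"dx": 0,"dy": 2,"dz": 0,"ax": 0,"ay": 0,"az": 0,"jaw": 1}

```text
t: 10.8
tool_pos: [0.6232, -0.1441, 0.0048]
ee_rot: [1.0, -0.022, -0.002, -0.001]
force: [-5.3, 16.7, 2.7]
width: -0.0001
finger_force: 10.0
```

The blade contact is found at tool y=-0.144 with 17 N, as predicted. I seat the square against the fence once more, ease off diagonally and lift away.

move_arm:
  motion:
    - {"dx": 1.5,"dy": 0,"dz": 0,"ax": 0,"ay": 0,"az": 0,"jaw": 1}
    - {"dx": 3,"dy": 0,"dz": 0,"ax": 0,"ay": 0,"az": 0,"jaw": 1}
    - {"dx": 3,"dy": 0,"dz": 0,"ax": 0,"ay": 0,"az": 0,"jaw": 1}
    - {"dx": 1.5,"dy": -1.5,"dz": 0,"ax": 0,"ay": 0,"az": 0,"jaw": 1}
    - {"dx": 0,"dy": -3,"dz": 0,"ax": 0,"ay": 0,"az": 0,"jaw": 1}
    - {"dx": -3,"dy": -6,"dz": 0,"ax": 0,"ay": 0,"az": 0,"jaw": 1}
    - {"dx": -9,"dy": -12,"dz": 0,"ax": 0,"ay": 0,"az": 0,"jaw": 1}
    - {"dx": -9,"dy": -12,"dz": -40,"ax": 0,"ay": 0,"az": 0,"jaw": 1}
    - {"dx": -30,"dy": -12,"dz": -85,"ax": 0,"ay": 0,"az": 0,"jaw": 1}
    - {"dx": -70,"dy": -12,"dz": -125,"ax": 0,"ay": 0,"az": 0,"jaw": 1}
    - {"dx": -70,"dy": -12,"dz": -125,"ax": 0,"ay": 0,"az": 0,"jaw": 1}

```text
t: 11.9
tool_pos: [0.5547, -0.1313, 0.1356]
ee_rot: [1.0, -0.022, 0.002, 0.0]
force: [1.2, -0.5, -0.3]
width: -0.0002
finger_force: 0.0
```

Run:
```python
from h import *
s=bot.read_state(); print(s["force"],s["tool_pos"])
C=cal("wrist"); im=sq("wrist",(60,20,460,320)); cv2.imwrite("pics/i.png",cv2.resize(im,(800,600)))
```

```text
[ 1.2249 -0.4643 -0.2847] [ 0.5547 -0.1313  0.1356]
wrist 10692.5
[[194.      82.       0.6685  -0.0627]
 [197.     121.       0.6376  -0.0615]
 [309.     122.       0.6325  -0.157 ]
 [307.     257.       0.5072  -0.1529]
 [338.     258.       0.5048  -0.1831]
 [349.      83.       0.6622  -0.1907]]
```

View pics/i.png

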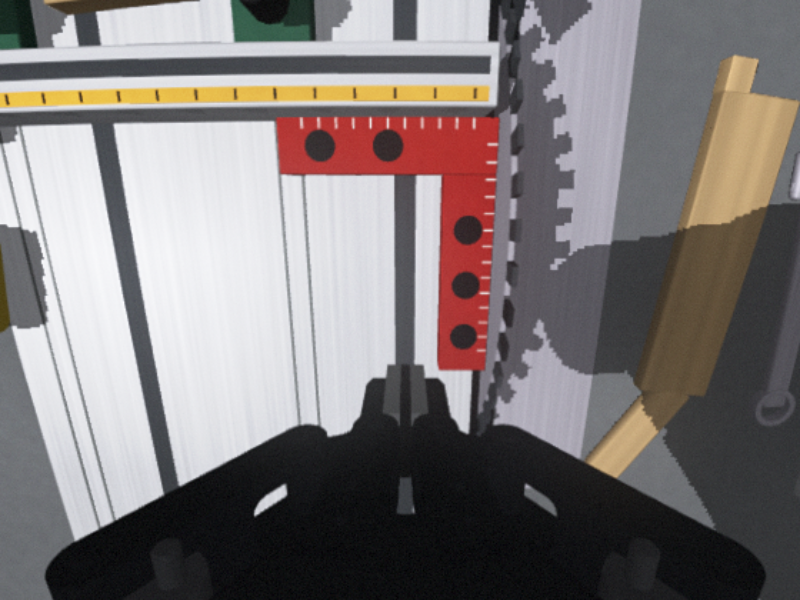

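The square sits in the corner at (497,118), its short leg along the fence and its long leg along the blade, with no visible wedge gap. One numeric check of its angle against the grooves, plus the handle and bystanders.

Run:
```python
from h import *
a0=cv2.imread("pics/top0.png")
s=bot.read_state()
def fl(P,ax):
    l=cv2.fitLine(P[:,:2].astype(np.float32),cv2.DIST_HUBER,0,.0005,.001).ravel()
    if l[ax]<0:l[:2]*=-1
    return np.degrees(np.arctan2(l[1],l[0])) if ax==0 else np.degrees(np.arctan2(-l[0],l[1])),l[2:]
C=cal("wrist"); im=optics.camera("wrist"); g=cv2.cvtColor(im,cv2.COLOR_BGR2GRAY).astype(float)
sat=cv2.cvtColor(im,cv2.COLOR_BGR2HSV)[...,1].astype(float)
def edge(v,thr): # last crossing, subpixel
    i=np.nonzero(v>thr)[0]; return None if len(i)==0 else i
R_=[];F_=[];I_=[]
for r in range(95,245,3):
    v=sat[r,325:365]; i=np.nonzero(v>130)[0][-1]; R_.append((325+i+(v[i]-130)/(v[i]-v[i+1]),r))
for c in range(205,340,3):
    v=sat[70:110,c]; i=np.nonzero(v>130)[0][0]; F_.append((c,70+i-(v[i]-130)/(v[i]-v[i-1])))
for r in range(130,250,3):
    v=sat[r,290:325]; i=np.nonzero(v>130)[0][0]; I_.append((290+i-(v[i]-130)/(v[i]-v[i-1]),r))
print("long outer",fl(plane("wrist",R_,.018,C),0),"inner",fl(plane("wrist",I_,.018,C),0),"short front",fl(plane("wrist",F_,.018,C),1))
G=[]
for r in range(130,240,3):
    c=int(281+0*r); w=np.clip(120-g[r,272:294],0,None); G.append((272+(w*np.arange(22)).sum()/w.sum(),r))
print("groove",fl(plane("wrist",G,0,C),0))
sq("top",(280,120,85,120))
b=optics.camera("side"); b0=cv2.imread("pics/side0.png"); d=cv2.absdiff(b,b0).max(2)
for nm,(x,y,w,h) in dict(tape=(298,178,26,24),off=(360,198,35,28),stick=(310,300,105,30),span=(338,325,72,35)).items(): print(nm,(d[y:y+h,x:x+w]>60).mean().round(3))
hsv=cv2.cvtColor(b,cv2.COLOR_BGR2HSV); m=cv2.inRange(hsv,(0,130,60),(9,255,255))[105:145,235:300]; print("handle cols",235+np.nonzero(m)[1].min())
```

```text
Traceback (most recent call last):
IndexError: index -1 is out of bounds for axis 0 with size 0
```

Run:
```python
from h import *
def fl(P,ax):
    l=cv2.fitLine(P[:,:2].astype(np.float32),cv2.DIST_HUBER,0,.0005,.001).ravel()
    if l[ax]<0:l[:2]*=-1
    return (np.degrees(np.arctan2(l[1],l[0])) if ax==0 else np.degrees(np.arctan2(-l[0],l[1]))),l[2:]
C=cal("wrist"); im=optics.camera("wrist"); g=cv2.cvtColor(im,cv2.COLOR_BGR2GRAY).astype(float)
hsv=cv2.cvtColor(im,cv2.COLOR_BGR2HSV); m=cv2.inRange(hsv,(0,120,50),(9,255,255))|cv2.inRange(hsv,(170,120,50),(180,255,255)); m=cv2.morphologyEx(m,cv2.MORPH_CLOSE,np.ones((9,9)))>0
R_=[(np.nonzero(m[r,300:365])[0][-1]+300,r) for r in range(95,245)]
I_=[(np.nonzero(m[r,290:330])[0][0]+290,r) for r in range(132,250)]
F_=[(c,np.nonzero(m[60:115,c])[0][0]+60) for c in range(205,340)]
print("long outer",fl(plane("wrist",R_,.018,C),0),"inner",fl(plane("wrist",I_,.018,C),0),"short front",fl(plane("wrist",F_,.018,C),1))
G=[]
for r in range(130,240,3):
    w=np.clip(120-g[r,272:294],0,None); G.append((272+(w*np.arange(22)).sum()/w.sum(),r))
print("groove",fl(plane("wrist",G,0,C),0))
b=optics.camera("side"); b0=cv2.imread("pics/side0.png"); d=cv2.absdiff(b,b0).max(2)
for nm,(x,y,w,h) in dict(tape=(298,178,26,24),off=(360,198,35,28),stick=(310,300,105,30),span=(338,325,72,35)).items(): print(nm,(d[y:y+h,x:x+w]>60).mean().round(3))
hsv=cv2.cvtColor(b,cv2.COLOR_BGR2HSV); k=cv2.inRange(hsv,(0,130,60),(9,255,255))[105:145,235:300]; print("handle cols",235+np.nonzero(k)[1].min())
```

```text
long outer (np.float32(-2.5197434), array([ 0.5898, -0.1872], dtype=float32)) inner (np.float32(-2.3218837), array([ 0.575 , -0.1549], dtype=float32)) short front (np.float32(-2.5089033), array([ 0.6659, -0.1127], dtype=float32))
groove (np.float32(-2.4600384), array([ 0.5639, -0.1319], dtype=float32))
tape 0.0
off 0.02
stick 0.373
span 0.609
handle cols 254
```

The angles agree within 0.1° and the handle is at OFF. The differences at the push stick and spanner are consistent with the arm's shadow, which the wrist view shows across them, and the arm did not go near either. Handing in.

```bash
python3 -c "
from station import workorder
print(workorder.close_job())"
```

```text
the job is handed in; nothing more can be done
None
```

I turned the isolator to OFF, seated the red square flush in the corner (legs within about 0.1° of the carriage grooves), left the bystanders alone and handed the job in; no verdict was returned.

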